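# Spin a rotor's run-in wheel and brake it on the mark

### The job

On the run-in stand, flick the wheel anticlockwise (seen from above) by pushing its black peg with a fingertip, and let it run free, untouched, until its red line has swept past the green arc at least once. On a later pass brake it by pressing a fingertip gently on the cork brake ring, so that it stops there and then with the red line inside the green arc, and lift the finger off. Touch the brake ring only for this (stopping it elsewhere and dragging it round is a miss), grip nothing, do not shift the stand and leave everything else on the bench alone.

Things in the scene. Friction and masses are not known exactly. Their poses are not given: they have to be found in the camera images.
- stand: Run-in stand: round grey base, 244 mm diameter, 24 mm high, 4 kg, loose on the bench, facing any way. Origin at the centre of its underside; the wheel turns about its z axis (up). A raised green arc (40 degrees long, 101 to 120 mm from the axis, top 52 mm above the bench) is fixed on it, centred on its -x direction.
- wheel (a joint): Wheel angle (rad, unlimited, counts on over turns), positive anticlockwise from above; 0 or whole turns: red line at the middle of the green arc. Inertia about 0.008 kg m2 (may be 40 percent off). It coasts: about 20 s and 3.5 turns from 3 rad/s, slowing by 0.06 rad/s2 plus 8 percent of its speed a second. A rotor, 46 mm diameter, stands fixed at its centre, its top 90 mm above the bench.
- brake_ring: Flat cork-brown ring on the wheel's rim, 190 mm outer, 120 mm inner diameter, turning with it; origin on the axis, 52 mm above the bench; its bare top face is 4 mm higher, 56 mm above the bench. It floats on light springs: it sinks up to 10 mm when pressed (0.5 N to start, then 0.6 N per mm), and a press of 4 to 8 mm stops the wheel almost at once.
- mark (a point): A point of the red radial line painted across the brake ring (8 mm wide, 60 to 95 mm from the axis): 80 mm from the axis, in the ring's top face; turns with the wheel.
- arc (a point): The point 80 mm from the axis, level with the brake ring's top face, towards the middle of the green arc: where the mark point should stop. Fixed to the stand.
- peg_top (a point): Centre of the top (86 mm above the bench) of the black upright rubber peg, 14 mm diameter, 48 mm from the axis, straight across the axis from the red line; it stands on the steel hub disc (top 42 mm above the bench), 30 mm higher than the brake ring, and turns with the wheel. It is springy: gives 1 mm per 2 N, up to 6 mm.
- peg: The same black peg; origin at its foot, on the hub disc, 42 mm above the bench.
- spare_rotor: Loose motor rotor standing upright beside the stand, 40 mm diameter, 44 mm tall; bystander. Origin at its foot.
- red_ring: Loose red plastic ring beside the stand, 48 mm diameter, 18 mm tall; bystander. Origin at its underside.
- drill_body: Loose grey drill shell standing upright, about 130 x 62 x 181 mm; bystander. Origin under its foot.
- oil_bottle: Small yellow oil bottle, 44 mm diameter, 110 mm tall; bystander. Origin at its underside.
- screwdriver: Screwdriver lying on the bench; bystander.
- wrench: Wrench lying on the bench; bystander.
- screw_cup: Blue open cup, 60 mm diameter, 50 mm tall; bystander. Origin at its underside.

How it is judged:
By the outcome, as a careful person would: the job done as asked, in the order asked, and still so for the second after the job is handed in, with the robot touching nothing.
It also fails if it takes over 58 s, if anything falls off the work surface, if the arm or the gripper's body presses on something with over 40 N, if the wrist force passes 120 N, or if a joint passes its speed limit or range.

### The arm

A 6-joint arm with a two-finger parallel gripper is mounted at the origin on the work surface. World frame = base frame: x ahead of the robot, y to its left, z up, the work surface at z = 0. Lengths are in m, angles in rad, forces in N, time in s.
With the tool pointing down it reaches from about 0.325 to 0.85 m from the base axis. Payload 15.5 kg.
Tool frame: the origin (TCP) lies on the centre line of the jaws, within the pads' length; the fingertips stand 8 mm ahead of it and the grasp point (between the pads) lies 11 mm behind it (robot.tips_ahead is the distance from the TCP to the fingertips, in m); z points along the fingers, y is the line along which they close (so a half turn about z gives the same grasp; the last joint's range is limited). The gripper opens to 91 mm and grips with 3 to 60 N. Pads are 32 mm wide; open, the fingers measure 118 mm over their backs; the gripper's body (76 mm by 178 mm) begins 60 mm behind the grasp point.
Start: joints at [-1.29, 0.494, 1.345, -0, 1.302, -0.096], TCP at [0.23, -0.581, 0.222] pointing down, gripper open.
Joint ranges: [-2.91, 2.91], [-0.82, 2.16], [0.22, 2.67], [-1.22, 4.37], [0.12, 2.79], [-3.08, 3.08]. Speed limits (rad/s): [1.89, 1.89, 2.57, 3.01, 3.01, 3.01].

### API

Orientations are given as a unit quaternion [w, x, y, z].
In Python, from rig import telemetry, cams, ticket, robot gives the robot as it stands.
- The arm moves only by the shell command python3 -m jog 'ROWS' [FORCE]. ROWS is JSON, one flat list of numbers, 5 for each row, row after row: the shift along the tool's x, y, z in m, then the turn about the tool's z in degrees, then the opening, from -1 (shut) to 1 (fully open). In form: [dx, dy, dz, yaw, grip, dx, dy, dz, yaw, grip, ...]. A call has exactly 5 rows; each row is the pose to reach, as a shift and turn from the pose commanded when the call began, along the tool's axes at that moment; what a row does not reach only later rows make up. A row lasts 1/10 s, in which the tool goes at most 50 mm and 8.59 degrees, less where a joint would pass 70% of its speed; a pose out of reach is approached as far as the arm can. A call with a gripper value outside its range is refused whole. The fingers move at their own pace and stop on an object; FORCE is the grip in N (left out, the last holds). Time passes only in rows, so rows that repeat a pose let the fingers close, or fill a call up. It gives the time, the measured TCP pose, the force, the opening and the grip force at its end, in the units of the state.
- telemetry.read_state(): the state, without advancing time (a new reading comes with each control period).
- cams.snapshot(name): name is "scene" or "top"; returns (picture, depth): 400x640x3 uint8, red, green, blue; 400x640 float32, m along the optical axis (not along the pixel's ray), 0 where there is no reading.
- cams.camera_model(name): a dict with "fx", "fy", "cx", "cy" (pixels), "dist_coeffs" ([k1, k2, p1, p2, k3] as OpenCV has them; the pictures are not rectified), "R" (3x3) and "t" (3): a world point X has camera coordinates R X + t. Camera axes: x right, y down, z forward; pixel columns grow to the right and rows downward; lengths in m; the calibration is good to about 2 mm. A picture is of the moment at which its call begins. camera_model takes no time and is no camera call.
- ticket.close_job(): hands the job in; it is judged then, once.
The state is a dict: "clock": time; "joints": joint angles; "joint_vel": joint speeds; "effort": joint torques, N m; "tool_pos": TCP position; "orientation": TCP orientation; "ft_force": force on the tool from outside, world axes, zero at the start; "torque": the same for the moment, N m; "width": opening from 0.0 (shut) to 1.0 (fully open); "grasp_force": force on a finger pad.
Only numpy, scipy, OpenCV 4.12 (cv2) and the standard library are available. Lean on these libraries where they do the work, as an engineer would, in place of code of your own. Each camera call takes 0.05 s, during which the arm holds its last target. There are 200 camera calls.

## Working session

There is one attempt and no reset: what is moved stays moved. The work goes in short steps, Python scripts to look and compute and a shell command to move; the robot and the scene stay as the last step left them, time stands still between calls to the robot, and variables do not carry over. Pictures are saved under pics/ and viewed, at most 10 in all, crops included, and the job is handed in when it is done.

```bash
mkdir -p pics; ls; python3 - <<'E'
from rig import telemetry,cams,robot
import cv2,numpy as np
s=telemetry.read_state();print({k:np.round(v,3) for k,v in s.items()},robot.tips_ahead)
ims=[]
for n in("scene","top"):
    p,d=cams.snapshot(n);np.savez(f"pics/{n}0.npz",p=p,d=d);cv2.imwrite(f"pics/{n}0.png",p[:,:,::-1])
    m=cams.camera_model(n);print(n,{k:np.round(v,3).tolist() for k,v in m.items()})
E
```

```text
pics
{'clock': np.float64(0.0), 'joints': array([-1.289,  0.494,  1.346, -0.   ,  1.302, -0.096]), 'joint_vel': array([-0.001, -0.001, -0.   , -0.   , -0.   ,  0.002]), 'effort': array([-2.0000e-03, -8.7883e+01, -3.8187e+01,  7.1000e-02,  5.3000e-02,
       -0.0000e+00]), 'tool_pos': array([ 0.23 , -0.581,  0.221]), 'orientation': array([-0.001,  0.982,  0.187, -0.   ]), 'ft_force': array([-0.159,  0.958, -0.187]), 'torque': array([0.021, 0.016, 0.008]), 'grasp_force': np.float64(0.0), 'width': np.float64(1.001)} 0.008
scene {'fx': 418.116, 'fy': 418.116, 'cx': 322.206, 'cy': 202.11, 'dist_coeffs': [-0.018, 0.0, 0.0, 0.0, 0.0], 'R': [[0.258, 0.966, 0.003], [0.57, -0.149, -0.808], [-0.78, 0.21, -0.59]], 't': [-0.124, -0.222, 1.46]}
top {'fx': 376.706, 'fy': 376.706, 'cx': 319.251, 'cy': 202.453, 'dist_coeffs': [0.019, 0.0, 0.0, 0.0, 0.0], 'R': [[-0.007, -1.0, 0.014], [-0.989, 0.005, -0.147], [0.147, -0.015, -0.989]], 't': [-0.019, 0.54, 0.992]}
```

View pics/scene0.png

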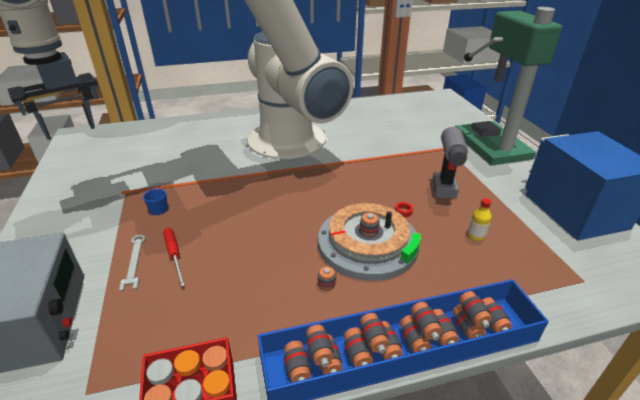

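View pics/top0.png

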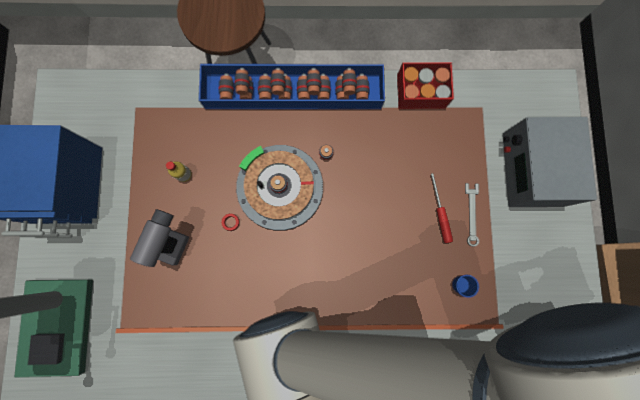

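The top view shows the stand centred near (279,187), the green arc at (252,157), the red line at (307,183) to the right and the peg at (261,185) to the left. The scene view shows the arc at (411,248), the peg at (389,219) and the red line at (338,233).

```bash
cat >h.py <<'E'
from rig import telemetry,cams,robot
import cv2,numpy as np
M={n:cams.camera_model(n) for n in("scene","top")}
def ray(n,uv):
    m=M[n];K=np.array([[m['fx'],0,m['cx']],[0,m['fy'],m['cy']],[0,0,1.]])
    q=cv2.undistortPoints(np.float64(uv).reshape(-1,1,2),K,np.float64(m['dist_coeffs']))[:,0]
    R=np.array(m['R']);t=np.array(m['t'])
    return -R.T@t,np.c_[q,np.ones(len(q))]@R
def plane(n,uv,z):
    c,d=ray(n,uv);return c+d*((z-c[2])/d[:,2])[:,None]
def tri(a,b):
    (c1,d1),(c2,d2)=ray("top",a),ray("scene",b)
    s=np.linalg.lstsq(np.c_[d1[0],-d2[0]],c2-c1,rcond=None)[0]
    p,q=c1+s[0]*d1[0],c2+s[1]*d2[0];return (p+q)/2,np.linalg.norm(p-q)
def circ(P):
    A=np.c_[2*P[:,:2],np.ones(len(P))];s=np.linalg.lstsq(A,(P[:,:2]**2).sum(1),rcond=None)[0]
    return s[:2],np.sqrt(s[2]+s[0]**2+s[1]**2)
E
python3 - <<'E'
from h import *
W={"top":(232,140,330,235),"scene":(312,195,425,280)}
o={}
for n in W:
    p=np.load(f"pics/{n}0.npz")['p'];x0,y0,x1,y1=W[n]
    h=cv2.cvtColor(p,cv2.COLOR_RGB2HSV).astype(int);roi=np.zeros(p.shape[:2],bool);roi[y0:y1,x0:x1]=1
    H,S,V=h[...,0],h[...,1],h[...,2]
    g=roi&(H>45)&(H<80)&(S>150)
    r=roi&((H<5)|(H>174))&(S>180)&(V>110)
    b=roi&(V<45)
    def comps(m):
        k,l,st,c=cv2.connectedComponentsWithStats(m.astype(np.uint8));return [(st[i,:5].tolist(),c[i].round(1).tolist()) for i in range(1,k) if st[i,4]>3]
    print(n,"g",comps(g),"r",comps(r),"b",comps(b))
    big=cv2.resize(p[y0:y1,x0:x1,::-1],None,fx=5 if n=="top" else 5,fy=5,interpolation=cv2.INTER_NEAREST);cv2.imwrite(f"pics/{n}c.png",big)
E
```

```text
top g [([251, 150, 4, 4, 4], [252.5, 151.5]), ([249, 154, 11, 10, 13], [253.6, 158.5]), ([240, 166, 7, 4, 8], [242.8, 167.6])] r [] b [([325, 158, 4, 1, 4], [326.5, 158.0]), ([257, 182, 6, 6, 22], [259.9, 184.3])]
scene g [([401, 233, 20, 30, 317], [410.7, 248.2])] r [([395, 202, 18, 15, 162], [404.0, 208.1]), ([331, 231, 13, 4, 26], [337.0, 232.5])] b [([386, 214, 4, 13, 45], [387.6, 220.3])]
```

View pics/topc.png

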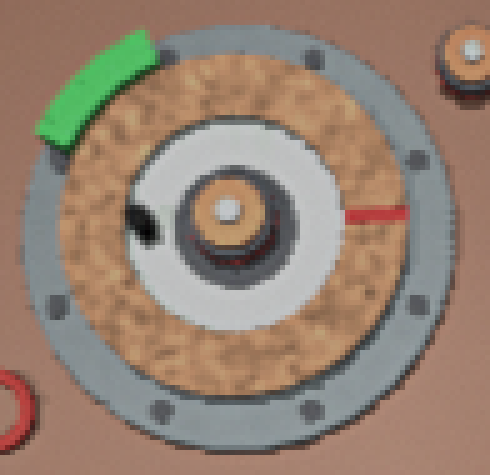

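View pics/scenec.png

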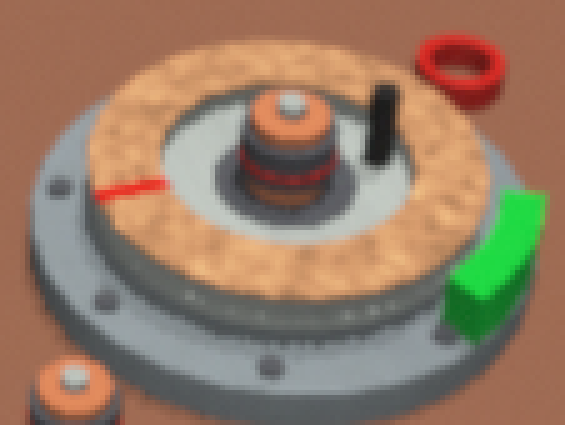

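The crops show the rotor tip at top (276.9,181.5) and scene (369.7,215.3). The peg top is at top (259,182.5) and scene (388.5,213), and the red line runs to the right on the top crop.

```bash
python3 - <<'E'
from h import *
print("rotor",tri([276.9,181.5],[369.7,215.3]),"peg",tri([259.0,183.],[388.3,213.2]))
p=np.load("pics/top0.npz")['p'];h=cv2.cvtColor(p,cv2.COLOR_RGB2HSV).astype(int);H,S,V=h[...,0],h[...,1],h[...,2]
def big(n,pt,thr):
    p=np.load(f"pics/{n}0.npz")['p'];h=cv2.cvtColor(p,cv2.COLOR_RGB2HSV).astype(int)
    m=((h[...,0]>5)&(h[...,0]<22)&(h[...,1]>70)&(h[...,2]>thr)).astype(np.uint8)
    k,l=cv2.connectedComponents(m);return (l==l[pt[1],pt[0]]).astype(np.uint8)
for n,pt in(("top",(270,215)),("scene",(370,250))):
    print(n,np.load(f"pics/{n}0.npz")['p'][pt[1],pt[0]])
    m=big(n,pt,140);cs,_=cv2.findContours(m,cv2.RETR_CCOMP,cv2.CHAIN_APPROX_NONE)
    for c in cs:
        if len(c)<60: continue
        P=plane(n,cv2.convexHull(c)[:,0].astype(float),.056);ctr,r=circ(P);print(n,len(c),ctr.round(4),r.round(4))
# depth check
d=np.load("pics/top0.npz")['d'];c,dd=ray("top",[[270,215],[300,165],[240,210]])
m=M['top'];
for (u,v),D in zip([(270,215),(300,165),(276,150)],dd): 
    x=c+D*0; R=np.array(m['R']);q=ray("top",[[u,v]])[1][0];print((c+q*d[v,u]).round(4))
# red, green from top
r=((H<5)|(H>172))&(S>150)&(V>110);r[:, :290]=0;r[:,325:]=0;r[:170]=0;r[200:]=0
v,u=np.nonzero(r);print("redtop",len(u),u.mean(),v.mean(),plane("top",[[u.mean(),v.mean()]],.056))
print("redscene",plane("scene",[[337,232.5]],.056))
g=(H>40)&(H<80)&(S>120)&(V>80);g[:,:235]=0;g[:,270:]=0;g[:140]=0;g[180:]=0
v,u=np.nonzero(g);P=plane("top",np.c_[u,v],.052);print("green",len(u),P.mean(0))
np.savez("pics/g.npz",P=P)
print("tri red", tri([np.nonzero(r)[1].mean(),np.nonzero(r)[0].mean()],[337,232.5]))
E
```

```text
rotor (array([0.58828668, 0.08728097, 0.0871422 ]), np.float64(0.0035774736502134667)) peg (array([0.58552545, 0.13501594, 0.08191862]), np.float64(0.0033369031856674927))
top [174 130  99]
top 337 [0.5884 0.0884] 0.0936
scene [215 156 109]
scene 1573 [ 0.627 -0.007] 0.4808
scene 548 [0.6535 0.0428] 0.1334
scene 114 [0.6189 0.3349] 0.0871
[0.5042 0.11   0.0534]
[0.6406 0.0294 0.0575]
[0.6932 0.0987 0.0228]
redtop 27 306.7037037037037 182.44444444444446 [[0.59229494 0.01127973 0.056     ]]
redscene [[0.59273068 0.00591419 0.056     ]]
green 204 [0.66385373 0.16493346 0.052     ]
tri red (array([0.59186429, 0.0088456 , 0.05484345]), np.float64(0.005076214540748193))
```

```bash
python3 -m jog '[0.031,-0.027,0,0,-1, 0.062,-0.054,0,0,-1, 0.093,-0.081,0,0,-1, 0.124,-0.108,0,0,-1, 0.155,-0.135,0,0,-1]' 20; python3 -m jog '[0.031,-0.027,0,0,-1, 0.062,-0.054,0,0,-1, 0.093,-0.081,0,0,-1, 0.124,-0.108,0,0,-1, 0.155,-0.135,0,0,-1]'; python3 -m jog '[0.031,-0.027,0,0,-1, 0.062,-0.054,0,0,-1, 0.093,-0.081,0,0,-1, 0.124,-0.108,0,0,-1, 0.155,-0.135,0,0,-1]'; python3 -m jog '[0.031,-0.027,0,0,-1, 0.062,-0.054,0,0,-1, 0.093,-0.081,0,0,-1, 0.124,-0.108,0,0,-1, 0.155,-0.135,0,0,-1]'; python3 -m jog '[0,0,0.02,0,-1, 0,0,0.04,0,-1, 0,0,0.06,0,-1, 0,0,0.06,0,-1, 0,0,0.06,0,-1]'
```

```text
clock: 0.6
tool_pos: [0.3248, -0.3969, 0.2217]
orientation: [-0.0, 0.982, 0.187, -0.0]
ft_force: [1.2, -0.3, -0.0]
width: 0.597
grasp_force: 0.0
clock: 1.1
tool_pos: [0.4192, -0.2144, 0.2218]
orientation: [-0.0, 0.982, 0.187, -0.0]
ft_force: [0.7, -0.7, -0.2]
width: 0.154
grasp_force: 0.0
clock: 1.6
tool_pos: [0.5137, -0.0317, 0.2218]
orientation: [-0.0, 0.982, 0.187, -0.0]
ft_force: [-0.0, -0.1, 0.1]
width: 0.0
grasp_force: 0.0
clock: 2.1
tool_pos: [0.6081, 0.1508, 0.2216]
orientation: [0.0, 0.982, 0.187, -0.0]
ft_force: [0.2, -1.5, -0.2]
width: 0.004
grasp_force: 0.0
clock: 2.6
tool_pos: [0.6077, 0.1491, 0.1621]
orientation: [-0.0, 0.982, 0.187, -0.0]
ft_force: [0.1, 0.3, 0.4]
width: 0.003
grasp_force: 0.0
```

```bash
python3 -m jog '[0.002,0,0.02,0,-1, 0.003,0,0.04,0,-1, 0.003,0,0.06,0,-1, 0.003,0,0.06,0,-1, 0.003,0,0.06,0,-1]'
python3 - <<'E'
from h import *
p,d=cams.snapshot("scene");a=cv2.resize(p[150:290,300:440,::-1],None,fx=4,fy=4);cv2.imwrite("pics/s1.png",a)
E
```

```text
clock: 3.1
tool_pos: [0.6111, 0.1502, 0.1031]
orientation: [-0.0, 0.982, 0.187, 0.0]
ft_force: [0.5, -0.4, -0.2]
width: 0.005
grasp_force: 0.0
```

View pics/s1.png

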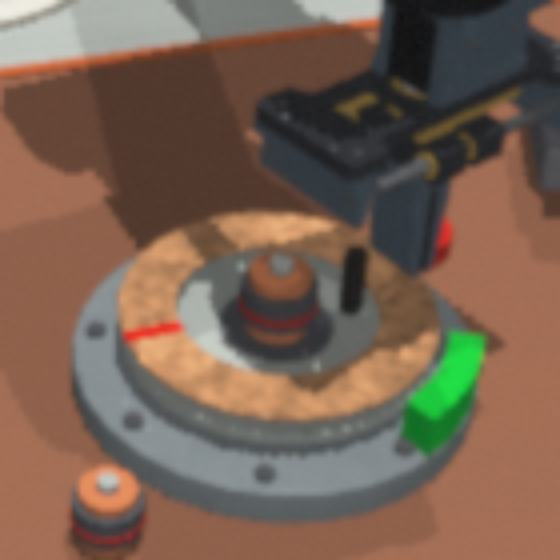

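```bash
python3 -m jog '[0,0,0.014,0,-1, 0,0,0.028,0,-1, 0,0,0.028,0,-1, 0,0,0.028,0,-1, 0,0,0.028,0,-1]' && python3 -m jog '[-0.003,0,0,0,-1, -0.008,0,0,0,-1, -0.015,0,0,0,-1, -0.024,0,0,0,-1, -0.034,0,0,0,-1]' && python3 -m jog '[-0.010,0,0,0,-1, -0.010,0,0,0,-1, -0.010,0,-0.04,0,-1, -0.010,-0.012,-0.04,0,-1, -0.010,-0.024,-0.04,0,-1]'
cat >look.py <<'E'
from h import *
import sys,time
C=np.array([.5885,.0882]);A0=np.arctan2(.0767,.0754)
def look(save=None):
    t=telemetry.read_state()['clock'];out=[]
    for n in("scene","top"):
        t=telemetry.read_state()['clock'];p,d=cams.snapshot(n)
        if save: cv2.imwrite(f"pics/{save}{n}.png",p[:,:,::-1])
        h=cv2.cvtColor(p,cv2.COLOR_RGB2HSV).astype(int);H,S,V=h[...,0],h[...,1],h[...,2]
        v,u=np.nonzero(((H<4)|(H>172))&(S>170)&(V>90))
        P=plane(n,np.c_[u,v].astype(float),.056)[:,:2]-C;r=np.hypot(*P.T);k=(r>.063)&(r<.092);P=P[k]
        if len(P)<6: out.append((n,t,None));continue
        m=np.median(P,0);s=np.hypot(*(P-m).T).max()
        out.append((n,round(t,3),round(float(np.degrees((np.arctan2(m[1],m[0])-A0))%360),1),len(P),round(s,3)))
    return out
if __name__=="__main__":
    for o in look(sys.argv[1] if len(sys.argv)>1 else None): print(o)
E
python3 look.py a
```

```text
clock: 3.65
tool_pos: [0.6107, 0.1502, 0.0741]
orientation: [0.0, 0.982, 0.187, 0.0]
ft_force: [0.3, -0.1, 0.1]
width: 0.003
grasp_force: 0.0
clock: 4.15
tool_pos: [0.578, 0.1373, 0.074]
orientation: [0.0, 0.982, 0.187, -0.0]
ft_force: [0.1, -0.3, 1.0]
width: 0.003
grasp_force: 0.0
clock: 4.65
tool_pos: [0.5614, 0.1568, 0.1147]
orientation: [0.0, 0.982, 0.187, 0.001]
ft_force: [-0.9, 0.1, -0.7]
width: 0.003
grasp_force: 0.0
('scene', 4.65, 324.9, 21, np.float64(0.015))
('top', 4.7, None)
```

```bash
for i in 1 2 3; do python3 look.py; done
```

```text
('scene', 4.75, 336.2, 21, np.float64(0.015))
('top', 4.8, None)
('scene', 4.85, 347.6, 18, np.float64(0.015))
('top', 4.9, None)
('scene', 4.95, 358.7, 19, np.float64(0.014))
('top', 5.0, None)
```

```bash
python3 -m jog '[0,-0.002,0,0,-1, 0,-0.003,0.015,0,-1, 0,-0.003,0.03,0,-1, 0,-0.003,0.04,0,-1, 0,-0.003,0.04,0,-1]'; python3 look.py
python3 -m jog '[0,0,0,0,-1,0,0,0,0,-1,0,0,0,0,-1,0,0,0,0,-1,0,0,0,0,-1]'; python3 look.py b
```

```text
clock: 5.55
tool_pos: [0.559, 0.1589, 0.0727]
orientation: [-0.0, 0.982, 0.187, -0.001]
ft_force: [0.2, 0.4, -0.0]
width: 0.008
grasp_force: 0.0
('scene', 5.55, 65.6, 8, np.float64(0.006))
('top', 5.6, None)
clock: 6.15
tool_pos: [0.5598, 0.1591, 0.074]
orientation: [-0.0, 0.982, 0.187, 0.0]
ft_force: [0.5, 0.8, -0.2]
width: 0.01
grasp_force: 0.0
('scene', 6.15, 126.3, 16, np.float64(0.015))
('top', 6.2, 128.5, 25, np.float64(0.014))
```

View pics/bscene.png

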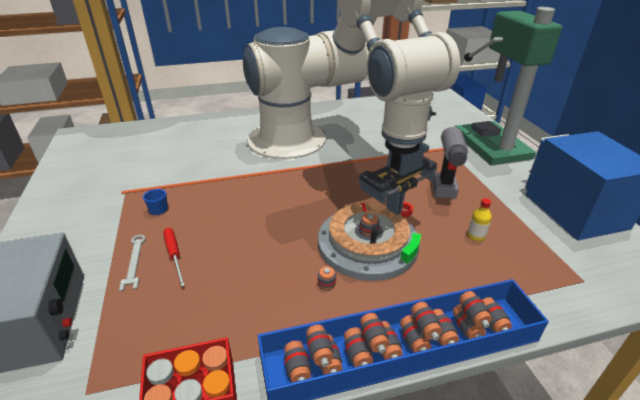

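The red line is at (363,207) at the back, the peg at (374,236) and the finger hovers over the ring at (397,210), clear of both.

```bash
python3 -m jog '[0,0,0,0,-1,0,0,0,0,-1,0,0,0,0,-1,0,0,0,0,-1,0,0,0,0,-1]'>/dev/null; python3 look.py
python3 -m jog '[0,0,0,0,-1,0,0,0,0,-1,0,0,0,0,-1,0,0,0,0,-1,0,0,0,0,-1]' >/dev/null; python3 look.py
python3 -m jog '[0,0,0,0,-1,0,0,0,0,-1,0,0,0,0,-1,0,0,0,0,-1,0,0,0,0,-1]' ; python3 look.py
```

```text
('scene', 6.75, 181.4, 14, np.float64(0.013))
('top', 6.8, 184.5, 9, np.float64(0.015))
('scene', 7.35, 230.2, 16, np.float64(0.013))
('top', 7.4, 234.6, 16, np.float64(0.014))
clock: 7.95
tool_pos: [0.5597, 0.1591, 0.0739]
orientation: [0.0, 0.982, 0.187, 0.0]
ft_force: [0.2, 0.1, 0.6]
width: 0.007
grasp_force: 0.0
('scene', 7.95, 274.7, 23, np.float64(0.014))
('top', 8.0, 279.8, 18, np.float64(0.015))
```

```bash
python3 -m jog '[0,0,0,0,-1,0,0,0,0,-1,0,0,0,0,-1,0,0,0,0,-1,0,0,0,0,-1]' >/dev/null; python3 look.py
```

```text
('scene', 8.55, 315.3, 24, np.float64(0.015))
('top', 8.6, 322.0, 16, np.float64(0.016))
```

```bash
python3 -m jog '[0,0,0,0,-1, 0,0,0,0,-1, 0,0,0.003,0,-1, 0,0,0.0075,0,-1, 0,0,0.0155,0,-1]' && python3 -m jog '[0,0,0,0,-1, 0,0,0,0,-1, 0,0,0,0,-1, 0,0,0,0,-1, 0,0,0,0,-1]'; python3 look.py
```

```text
clock: 9.15
tool_pos: [0.5598, 0.1591, 0.0582]
orientation: [0.0, 0.982, 0.187, 0.0]
ft_force: [-0.1, -1.4, 4.1]
width: 0.004
grasp_force: 2.2
clock: 9.65
tool_pos: [0.5598, 0.1592, 0.0586]
orientation: [-0.0, 0.982, 0.187, 0.0]
ft_force: [-0.2, -0.8, 4.3]
width: 0.007
grasp_force: 2.0
('scene', 9.65, 348.2, 24, np.float64(0.095))
('top', 9.7, None)
```

```bash
python3 -m jog '[0,0,-0.004,0,-1, 0,0,-0.010,0,-1, 0,0,-0.03,0,-1, 0,0,-0.06,0,-1, 0,0,-0.09,0,-1]' && python3 look.py && python3 -m jog '[0,0,-0.03,0,-1, -0.03,0.0,-0.05,0,-1, -0.07,0.03,-0.05,0,-1, -0.11,0.06,-0.05,0,-1, -0.14,0.09,-0.05,0,-1]'; python3 look.py c; python3 - <<'E'
import cv2
a=cv2.imread("pics/cscene.png")[180:290,300:440];cv2.imwrite("pics/cs.png",cv2.resize(a,None,fx=5,fy=5))
E
```

```text
clock: 10.25
tool_pos: [0.5593, 0.159, 0.1495]
orientation: [-0.0, 0.982, 0.187, -0.001]
ft_force: [0.5, 0.2, -0.3]
width: 0.005
grasp_force: 0.0
('scene', 10.25, 351.9, 19, np.float64(0.014))
('top', 10.3, None)
clock: 10.85
tool_pos: [0.4603, 0.0229, 0.1983]
orientation: [-0.0, 0.982, 0.188, -0.0]
ft_force: [0.3, 0.2, -0.3]
width: 0.003
grasp_force: 0.0
('scene', 10.85, 352.0, 18, np.float64(0.015))
('top', 10.9, 353.7, 17, np.float64(0.016))
```

View pics/cs.png

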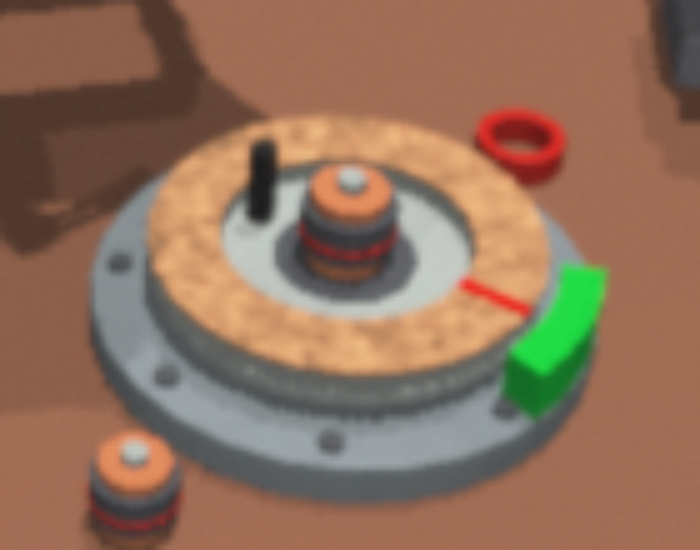

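The red line runs to (530,310) in the crop and points into the green arc (510–605, 270–400). The wheel is at rest and the stand is where it was.

```bash
python3 -m jog '[0,0,0,0,-1,0,0,0,0,-1,0,0,0,0,-1,0,0,0,0,-1,0,0,0,0,-1]'; python3 look.py; python3 -c "
from rig import ticket
print(ticket.close_job())"
```

```text
clock: 11.45
tool_pos: [0.4628, 0.0244, 0.1983]
orientation: [-0.0, 0.982, 0.188, -0.0]
ft_force: [0.8, -0.8, -0.7]
width: 0.004
grasp_force: 0.0
('scene', 11.45, 352.0, 18, np.float64(0.015))
('top', 11.5, 354.0, 13, np.float64(0.012))
the job is handed in; nothing more can be done
None
```

I flicked the wheel anticlockwise and braked it on its second pass. It is at rest with the red line about 7° short of the arc's centre, inside its ±20°. The finger is clear, and the job was handed in at 11.5 s.

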